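Click the stock-card holder onto its rail and hold the spring clip open over the card

TASK

Get the stock card ready for its delivery notes: slide the loose card holder onto the bench rail from the rail's open end until it clicks home at the stop, and let go of it. Then squeeze the spring clip off the front lip of its bin and bring it to the card from above. Finish while holding it: handles squeezed, jaws wide open astride the middle of the card's top edge without touching the card, ready for me to slip the notes in; leave everything else on the bench where it is.

Things in the scene. Friction and masses are not known exactly. Their poses are not given: they have to be found in the camera images.
- holder: loose grey plastic card holder, 180 g, standing on the bench. Origin: centre of its underside; z up, y along its shoe (sliding direction). Shoe 44 (x) x 110 (y) x 24 mm high, with a finger grip on top at the +y end and an upright card on the rest, in a bar 12 mm thick up to z = 34 mm. Standing on the bench it has the right height for the rail. Either end may go on first; the card end is handier
- shoe_channel (a point): centre of the holder's underside again. Seen from the end the shoe is an inverted C-channel, open at both ends: inside 30 mm wide and 16 mm high, with two lips at the bottom, 6.5 mm thick and 18 mm apart, that run under the rail's head. On the rail it still rests on the bench, with 1.5 mm of lift. Ceiling bevelled at both ends; a hole in it above this point takes the rail's spring ball
- holder_grip (a point): in the holder's ribbed finger grip (a block 24 mm thick across x, 30 mm long along y, from z = 22 to 56 mm above the underside), at (0, 40, 46) mm in the holder's frame; the 44 mm wide shoe lies below it (its top at z = 24 mm)
- card_edge (a point): middle of the card's top edge, at (0, -18, 84) mm in the holder's frame. White card 3 mm thick (x), 74 mm wide (37 mm to each side along the holder's y), standing free for 50 mm below this edge
- rail: aluminium T-rail screwed to the bench, right of the middle, 130 mm along its y. Origin: its centre on the bench. y points to the open, tapered end (y = +65 mm), where the holder goes on, moving to -y. Web 14 mm wide, head 26 mm wide from z = 8 to 14 mm, narrowed to 14 mm over its last 15 mm. At the other end a steel stop 44 mm wide, 26 mm high, its face at y = -65 mm
- rail_home (a point): point on the bench in the rail at y = -9 mm, under the spring ball: the holder's origin lies here (within 1 mm) when the ball has clicked into its hole; the stop is met 1 mm further
- detent (a joint): steel spring ball in the top of the rail at y = -9 mm: travel pressed down in m, 0 = up, 4.5 mm proud of the head. A holder over it presses it 1 to 2.5 mm down (4 to 5 N; sliding over it takes some 5 N, at most about 10 N of push along the rail); it springs up to 0 again in the holder's hole
- clip: spring clip (A-shaped steel spring clamp, 70 g, 100 mm long), parked upright with its jaws on the front lip of bin_a. Origin: on the hinge pin; z up towards the handles, y along the pin, x across the jaws (normal to the lip when parked). Two mirror-image levers; jaw tips at z = -45 mm, tip pads 22 mm wide (y), 9 mm high; handle tops at z = 52 mm
- clip_grip (a point): midway between the handles, at z = 40 mm in the clip's frame: squeeze here along the clip's x. Handles: flat black paddles 24 mm wide (y), z = 14 to 52 mm, 50 mm over their outer faces at the top when parked, 23 mm when fully squeezed (then nearly parallel). The spring pushes back with about 5 N per handle at first, 12 N at the end; 20 N of grip holds it on its stop
- clip_jaw (a joint): how far each lever of the clip is turned open, in rad (both alike): 0 = tips 4 mm apart (parked on the lip), -0.05 = shut, 0.26 = fully squeezed, on the stop: tips 27 mm apart, and the throat between the jaws free up to 8 mm below the pin
- bin_a: blue open-fronted stacking bin fixed to the bench, 160 deep (x) x 102 wide (y) x 75 mm high; origin: centre of its underside; its front faces its -x. Front lip 4 mm thick, 42 mm high, middle plane at x = -78 mm; the clip sits on it, tips 14 mm below the rim. A like bin without a clip stands beside it, left or right
- bin_b: the like blue bin without a clip, same size and frame, fixed; a bystander
- junction_box: white junction box, 80 x 80 x 46 mm; a bystander, origin under its centre
- carton: small cardboard carton, 70 x 110 x 55 mm; a bystander, origin under its centre
- tape: roll of black tape lying flat, 90 mm across, 25 mm high; a bystander
- screwdriver: black-handled screwdriver lying on the bench, about 200 mm long; a bystander
- gland: grey cable gland standing on end, 32 mm across, 42 mm high; a bystander
- spool: small wire spool standing on end, 60 mm across, 45 mm high; a bystander
Things that resemble listed ones, but are neither listed nor needed, are in the scene too. Leave any pink look-alike of the holder alone. There is more than one size of the clip; the job needs the larger.

How it is judged (in metres and radians):
On the way, in this order (a step that is already met when the one before it is completed fails the run):
1. the card holder is on the rail, held by the spring ball, and let go (y of holder in the frame of rail_home between -0.003 and 0.003 m and x of holder in the frame of rail_home between -0.005 and 0.005 m and height (world z) of holder below 0.004 m and angle between the y axis of holder and the y axis of rail, either way round below 0.12 rad and angle between holder's own z axis and vertical below 0.1 rad and value of joint detent below 0.001 m and linear speed of holder below 0.02 m/s and contact force between the fingers and holder below 0.3 N), for 0.2 s.
2. the clip is squeezed open in the gripper and clear of the bin (value of joint clip_jaw above 0.12 rad and contact force between the fingers and clip above 2 N and contact force between clip and bin_a below 0.1 N and distance of clip from where it was at the start of the episode above 0.04 m), for 0.2 s.
At the end, for the whole second after the job is handed in: Holder clicked home on the rail (3 mm along, 5 mm across), ball up, let go; clip held squeezed (levers over 0.18 rad, fingers over 2 N), upright, still, in line with the card (0.3 rad), astride the middle (18 mm) of its top edge, edge at least 5 mm inside the tips, touching neither holder nor bin (all of step 1 and x of card_edge in the frame of clip between -0.012 and 0.012 m and y of card_edge in the frame of clip between -0.018 and 0.018 m and z of card_edge in the frame of clip between -0.04 and -0.01 m and value of joint clip_jaw above 0.18 rad and angle between clip's own z axis and vertical below 0.35 rad and angle between the y axis of clip and the y axis of holder, either way round below 0.3 rad and contact force between the fingers and clip above 2 N and contact force between clip and holder below 0.3 N and contact force between clip and bin_a below 0.3 N and height (world z) of clip above 0.09 m and linear speed of clip below 0.03 m/s); the arm keeps its last pose, push and grip.
It fails at once if a bystander on the bench is pushed more than 25 mm away (distance of any of junction_box, carton, tape, screwdriver, gland, spool from where it was at the start of the episode above 0.025 m).
It also fails if it takes over 69 s, if anything falls off the work surface, if the arm or the gripper's body presses on something with over 40 N, if the wrist force passes 120 N, or if a joint passes its speed limit or range.

ROBOT

A 6-joint arm with a two-finger parallel gripper is mounted at the origin on the work surface. World frame = base frame: x ahead of the robot, y to its left, z up, the work surface at z = 0. Lengths are in m, angles in degrees, forces in N, time in s.
With the tool pointing down it reaches from about 0.275 to 1 m from the base axis. Payload 8.4 kg.
Tool frame: the origin (TCP) lies on the centre line of the jaws, within the pads' length; the fingertips stand ctrl.nose_length ahead of it and the grasp point (between the pads) lies 11 mm behind it (ctrl.nose_length is the distance from the TCP to the fingertips, in m); y points along the fingers, z is the direction in which the jaws open and shut, and the axes are right-handed (so a half turn about y gives the same grasp; the last joint's range is limited). The gripper opens to 85 mm and grips with 20 to 120 N. Pads are 22 mm wide; open, the fingers measure 114 mm over their backs; the gripper's body (76 mm by 85 mm) begins 54 mm behind the grasp point. The pads swing forward as they close: fully open they stand 13 mm farther back than shut.
Start: joints at [-63.621, 20.225, 93.587, -0, 66.188, -0.138], TCP at [0.279, -0.559, 0.239] pointing down, gripper open.
Joint ranges: [-150.9, 150.9], [-52.94, 120.26], [3.33, 152.33], [-74.26, 254.26], [0, 154.13], [-172.89, 172.89]. Speed limits (degrees/s): [127.2, 127.2, 159.86, 180, 180, 180].

INTERFACE

Orientations are given as a 3x3 rotation matrix whose columns are the frame's x, y, z axes.
In Python, from bench import ctrl, imaging, close_job gives the robot as it stands.
- The arm moves only by the shell command python3 -m crank 'ROWS'. ROWS is JSON, a list of rows, each a list of 5 numbers: the gripper command: -1 is fully open, 1 is shut, values between are in proportion, then the shift along the tool's x, y, z in mm, then the turn about the tool's y in rad. In form: [[gripper, x, y, z, spin], ...]. A call has 1 to 12 rows; each row is the pose to reach, as a shift and turn from the pose commanded when the call began, along the tool's axes at that moment; what a row does not reach only later rows make up. A row lasts 1/10 s, in which the tool goes at most 50 mm and 8.59 degrees, less where a joint would pass 70% of its speed; a pose out of reach is approached as far as the arm can. A call with a gripper value outside its range is refused whole. The fingers move at their own pace and stop on an object; the grip force is fixed at half the most. Time passes only in rows, so rows that repeat a pose let the fingers close. It gives the time, the measured TCP pose, the force and the opening at its end, in the units of the state.
- ctrl.state(): the state, without advancing time (a new reading comes with each control period).
- imaging.grab_frame(name): name is "side" or "top" or "wrist"; returns a dict with "color" (400x640x3 uint8, red, green, blue), "depth" (400x640 float32, m along the optical axis (not along the pixel's ray), 0 where there is no reading), "camera_matrix" (3x3 intrinsics, pixels), "camera_from_world" (4x4, takes a point from world to camera coordinates). Camera axes: x right, y down, z forward; pixel columns grow to the right and rows downward; lengths in m; the calibration is good to about 2 mm. The wrist camera is an equidistant fisheye: a pixel r from the principal point sees the ray r / f radians off the axis. A picture is of the moment at which its call begins.
- close_job(): hands the job in, once; it reports no verdict.
Trained networks look in a picture, given as the dict that the camera call returned (one of the last four; its "shot" number tells which), for a name from the list of things; names that differ only in an ending like _2 or _b are one class to them, and where a whole thing is asked for, a point or a joint stands for the part that bears it (a point fixed in the world has none). Each returns a list of dicts, best first, with "confidence" (0 to 1); they miss things now and then, are a little off and sometimes report something else, mostly with a low value. They report only what shows in the picture. A call takes as long as a camera call. They do not tell look-alikes from the thing itself.
- imaging.recognise(thing, picture): "box" ([centre column, centre row, width, height] in pixels, round what is visible of it).
- imaging.tip_of(thing, picture): "xy" ([column, row] in pixels: a listed point, or the origin of a listed thing).
The state is a dict: "clock": time; "joint_positions": joint angles; "qd": joint speeds; "joint_torque": joint torques, N m; "ee_pos": TCP position; "ee_rot": TCP orientation; "contact_force": force on the tool from outside, world axes, zero at the start; "moment": the same for the moment, N m; "grip_width": finger opening in m.
Only numpy, scipy, OpenCV 4.12 (cv2) and the standard library are available. Lean on these libraries where they do the work, as an engineer would, in place of code of your own. Each camera call takes 0.05 s, during which the arm holds its last target. There are 200 camera calls.

## Working session

There is one attempt and no reset: what is moved stays moved. The work goes in short steps, Python scripts to look and compute and a shell command to move; the robot and the scene stay as the last step left them, time stands still between calls to the robot, and variables do not carry over. Pictures are saved under pics/ and viewed, about 8 in all and at most 12, crops included, and the job is handed in when it is done.

```bash
mkdir -p pics
cat > h.py <<'E'
import numpy as np, cv2
from bench import ctrl, imaging
def world(p,u,v,d=None,z=None):
    K=np.array(p["camera_matrix"]);T=np.linalg.inv(np.array(p["camera_from_world"]))
    r=np.array([(u-K[0,2])/K[0,0],(v-K[1,2])/K[1,1],1.])
    if z is None: return (T@np.r_[r*d,1])[:3]
    o=T[:3,3];w=T[:3,:3]@r
    return o+w*(z-o[2])/w[2]
def cloud(p):
    K=np.array(p["camera_matrix"]);T=np.linalg.inv(np.array(p["camera_from_world"]));d=p["depth"]
    v,u=np.mgrid[:d.shape[0],:d.shape[1]]
    c=np.stack([(u-K[0,2])/K[0,0]*d,(v-K[1,2])/K[1,1]*d,d],-1)
    w=c@T[:3,:3].T+T[:3,3]; w[d==0]=np.nan
    return w
def save(n,im): cv2.imwrite("pics/"+n,np.ascontiguousarray(im[...,::-1]))
def show_state():
    s=ctrl.state();print(s["clock"],np.round(s["ee_pos"],4),s["grip_width"]);print(np.round(s["ee_rot"],3))
E
python3 - <<'E'
from h import *
show_state();print(ctrl.nose_length)
ims=[]
for n in("top","side"):
    p=imaging.grab_frame(n);save(n+"0.png",p["color"]);np.savez(n+"0.npz",**{k:p[k] for k in("color","depth","camera_matrix","camera_from_world")})
    T=np.linalg.inv(np.array(p["camera_from_world"]));print(n,T[:3,3].round(3))
    for t in("holder","holder_grip","card_edge","rail","rail_home","clip","clip_grip","bin_a"):
        try:
            r=[(np.round(a["xy"]).tolist(),round(a["confidence"],2)) for a in imaging.tip_of(t,p)]
        except Exception as e:r=e
        print(n,t,r)
E
```

```text
0.0 [ 0.2788 -0.5588  0.2386] 0.08547787055104879
[[-0.895 -0.001  0.446]
 [-0.446  0.001 -0.895]
 [ 0.    -1.    -0.001]]
0.008
top [0.325 0.044 1.417]
top holder [([308.0, 233.0], 0.84), ([278.0, 281.0], 0.69)]
top holder_grip [([291.0, 227.0], 0.61), ([278.0, 293.0], 0.56)]
top card_edge [([270.0, 275.0], 0.89), ([316.0, 228.0], 0.65)]
top rail [([379.0, 194.0], 0.58)]
top rail_home [([384.0, 193.0], 0.97), ([235.0, 184.0], 0.65)]
top clip [([264.0, 227.0], 0.57), ([238.0, 184.0], 0.54)]
top clip_grip [([224.0, 203.0], 0.7), ([263.0, 228.0], 0.49)]
top bin_a [([236.0, 185.0], 0.84), ([179.0, 188.0], 0.75)]
side [0.103 0.837 0.732]
side holder [([343.0, 241.0], 0.9), ([382.0, 280.0], 0.58), ([343.0, 183.0], 0.17)]
side holder_grip [([334.0, 236.0], 0.82), ([403.0, 266.0], 0.8), ([342.0, 186.0], 0.15)]
side card_edge [([375.0, 249.0], 0.81), ([349.0, 206.0], 0.7)]
side rail [([339.0, 186.0], 0.85), ([262.0, 222.0], 0.39)]
side rail_home [([340.0, 182.0], 0.93), ([313.0, 323.0], 0.68)]
side clip [([266.0, 265.0], 0.66), ([318.0, 256.0], 0.58)]
side clip_grip [([314.0, 245.0], 0.77), ([342.0, 186.0], 0.7), ([266.0, 245.0], 0.61), ([421.0, 168.0], 0.24), ([197.0, 323.0], 0.18)]
side bin_a [([242.0, 271.0], 0.75), ([196.0, 323.0], 0.73)]
```

View pics/top0.png

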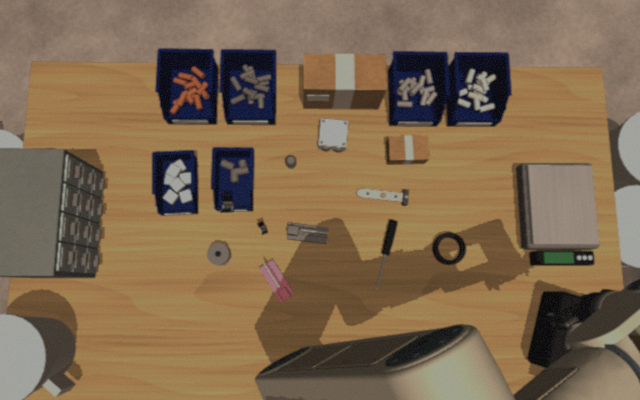

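View pics/side0.png

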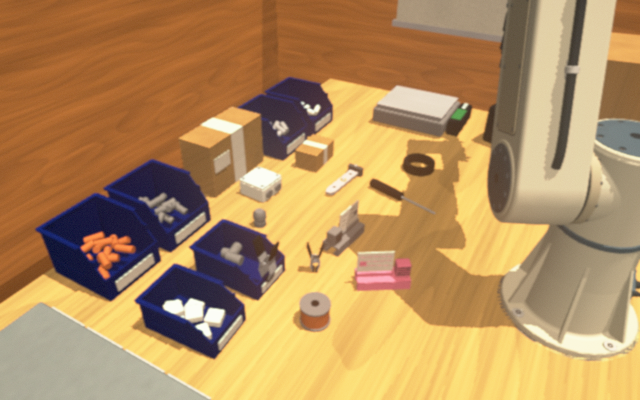

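Top view: the grey holder is at about (307,233) and the pink look-alike at (275,280). The rail is at (384,195), with a dark end (stop) on the right at (407,196). Clip candidates are (227,200) on the front lip of the right-hand small bin and a small one on the bench at (263,227). The one on the bin fits the description. I'll confirm with an enlarged crop and fit the geometry from depth.

```bash
cat > fit.py <<'E'
from h import *
def rect(w,m,lab):
    q=w[m][:,:2].astype(np.float32)
    c,s,a=cv2.minAreaRect(q);print(lab,len(q),"c",np.round(c,4),"size",np.round(s,4),"ang",round(a,1),"zmax",np.nanmax(w[m][:,2]).round(4))
E
python3 - <<'E'
from fit import *
p=dict(np.load("top0.npz"));w=cloud(p)
c=np.hstack([cv2.resize(p["color"][175:255,205:335],None,fx=4,fy=4,interpolation=2),cv2.resize(p["color"][175:255,350:420],None,fx=4,fy=4,interpolation=2)])
save("crop0.png",c)
def box(u0,u1,v0,v1,zl,zh):
    m=np.zeros(w.shape[:2],bool);m[v0:v1,u0:u1]=1
    return m&(w[...,2]>zl)&(w[...,2]<zh)
rect(w,box(280,333,215,248,.008,.2),"holder all")
rect(w,box(280,333,215,248,.015,.03),"holder shoe")
rect(w,box(280,333,215,248,.04,.062),"holder grip?")
rect(w,box(280,333,215,248,.065,.1),"card top")
rect(w,box(350,415,183,207,.006,.02),"rail")
rect(w,box(350,415,183,207,.02,.035),"stop")
rect(w,box(215,240,185,212,.06,.13),"clip")
rect(w,box(255,272,215,237,.005,.13),"small clip")
rect(w,box(205,260,142,215,.03,.1),"bin")
rect(w,box(280,300,152,170,.02,.1),"gland")
E
```

```text
holder all 656 c [0.4782 0.0333] size [0.0811 0.1169] ang 0.2 zmax 0.0886
holder shoe 406 c [0.473  0.0355] size [0.1101 0.0443] ang 83.0 zmax 0.0298
holder grip? 126 c [0.4737 0.0373] size [0.1062 0.0251] ang 83.6 zmax 0.0612
card top 50 c [0.4704 0.0171] size [0.0721 0.0039] ang 82.8 zmax 0.0886
rail 452 c [ 0.5845 -0.183 ] size [0.1681 0.062 ] ang 89.5 zmax 0.0197
stop 86 c [ 0.5776 -0.1862] size [0.1211 0.0437] ang 88.4 zmax 0.0337
clip 178 c [0.56   0.2577] size [0.0938 0.0358] ang 25.1 zmax 0.1296
small clip 93 c [0.494  0.1606] size [0.0603 0.0364] ang 1.2 zmax 0.0763
bin 1157 c [0.6133 0.2398] size [0.115  0.1784] ang 89.9 zmax 0.0992
gland 106 c [0.6745 0.0828] size [0.03   0.0301] ang 31.5 zmax 0.0463
```

View pics/crop0.png

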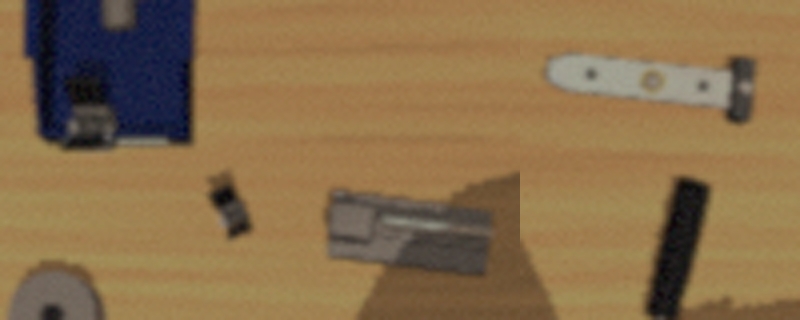

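The crop shows the larger clip (24 mm-class paddles, big jaws) at crop (90,110), on the bin lip. The small clip is at (230,205) on the bench. The grey holder has its grip on the left and card on the right. The rail has its tapered open end on the left (548,72), ball at (652,80) and stop on the right (740,90). I'll refine the rail and clip fits and compute the move to the holder.

Run:
```python
from fit import *
p=dict(np.load("top0.npz"));w=cloud(p)
hsv=cv2.cvtColor(p["color"],cv2.COLOR_RGB2HSV)
def proj(m,z):
    v,u=np.nonzero(m);return np.array([world(p,a,b,z=z)[:2] for a,b in zip(u,v)],np.float32)
m=np.zeros(hsv.shape[:2],bool);m[183:208,350:412]=1
r=m&(hsv[...,1]<60)&(hsv[...,2]>110);q=proj(r,.014)
print("rail bright",cv2.minAreaRect(q), "PCA",np.degrees(np.arctan2(*np.linalg.svd(q-q.mean(0))[2][0][::-1])),q.mean(0),q[:,1].min(),q[:,1].max())
print("bench z near rail",np.nanmedian(w[205:215,355:380,2]),"rail head z",np.nanmedian(w[r][:,2]))
dk=m&(hsv[...,2]<90);dk[:,:395]=0;print("stop",cv2.minAreaRect(proj(dk,.026)))
print("ball px", world(p,383,195,z=.014))
m=np.zeros(hsv.shape[:2],bool);m[150:215,205:260]=1
for lo,hi in((.03,.05),(.075,.09),(.09,.1),(.1,.12),(.085,.14)):
    k=m&(w[...,2]>lo)&(w[...,2]<hi)&(w[...,0]<.57);a=w[k];
    if len(a):print(lo,hi,len(a),np.nanmin(a,0).round(3),np.nanmax(a,0).round(3),np.nanmean(a,0).round(3))
k=m&(w[...,2]>.06)&(w[...,2]<.085)&(w[...,0]>.56);rect(w,k,"bin rim")
s=ctrl.state();R=np.array(s["ee_rot"]);
h=np.array([.473,.0355]);yd=np.array([np.cos(np.radians(83.1)),np.sin(np.radians(83.1))])
g=h+.04*yd;print("grip",g)
print("tool shift to hover z.12",(R.T@(np.r_[g,.12]-s["ee_pos"])*1000).round(1))
```

```text
rail bright ((0.5822548866271973, -0.17439906299114227), (0.14245359599590302, 0.02571803890168667), 83.8995361328125) PCA -95.75514 [ 0.5828357  -0.16954564] -0.24548657 -0.104062706
bench z near rail -0.0008321454914257398 rail head z 0.013482602967455959
stop ((0.5728877186775208, -0.23588041961193085), (0.014079528860747814, 0.043002013117074966), 88.47914123535156)
ball px [ 0.5817393 -0.1775436  0.014    ]
0.03 0.05 107 [0.526 0.188 0.03 ] [0.57 0.29 0.05] [0.543 0.236 0.04 ]
0.075 0.09 58 [0.529 0.236 0.075] [0.552 0.261 0.089] [0.54  0.25  0.079]
0.09 0.1 14 [0.525 0.237 0.091] [0.553 0.261 0.099] [0.549 0.247 0.095]
0.1 0.12 40 [0.518 0.237 0.1  ] [0.558 0.259 0.12 ] [0.545 0.247 0.109]
0.085 0.14 103 [0.514 0.237 0.085] [0.562 0.261 0.13 ] [0.545 0.248 0.112]
bin rim 442 c [0.6281 0.2397] size [0.115  0.1318] ang 89.9 zmax 0.0816
grip [0.47780547 0.07521029]
tool shift to hover z.12 [-461.1  119.3 -479. ]
```

```bash
python3 -m crank '[[-1,-461,0,-479,-0.988],[-1,-461,0,-479,-0.988],[-1,-461,0,-479,-0.988],[-1,-461,0,-479,-0.988],[-1,-461,0,-479,-0.988],[-1,-461,0,-479,-0.988],[-1,-461,0,-479,-0.988],[-1,-461,0,-479,-0.988],[-1,-461,0,-479,-0.988],[-1,-461,0,-479,-0.988],[-1,-461,0,-479,-0.988],[-1,-461,0,-479,-0.988]]'
cat > go.py <<'E'
from h import *
import sys
# target x y z(m), heading of tool z deg -> shift in tool mm, spin
def go(x,y,z,hd):
    s=ctrl.state();R=np.array(s["ee_rot"])
    d=R.T@(np.array([x,y,z])-s["ee_pos"])*1000
    h=np.degrees(np.arctan2(R[1,2],R[0,2]));a=(hd-h+180)%360-180
    print("at",np.round(s["ee_pos"],4),"hd",h.round(2),"shift",d.round(1),"spin",np.round(-np.radians(a),3))
if len(sys.argv)>4: go(*map(float,sys.argv[1:5]))
E
python3 go.py .478 .075 .12 -6.9
```

```text
clock: 2.1
ee_pos: [0.4587, 0.0155, 0.2397]
ee_rot: [[-0.12, 0.001, 0.993], [-0.993, -0.0, -0.12], [-0.0, -1.0, 0.001]]
contact_force: [1.1, -1.4, 0.5]
grip_width: 0.0853
at [0.4587 0.0155 0.2397] hd -6.87 shift [-61.4 119.7  11.9] spin 0.001
```

```bash
python3 -m crank '[[-1,-40,0,12,0],[-1,-61,20,12,0],[-1,-61,70,12,0],[-1,-61,105,12,0],[-1,-61,105,12,0],[-1,-61,105,12,0]]'
python3 - <<'E'
from h import *
p=imaging.grab_frame("wrist");save("w1.png",p["color"])
for t in("holder_grip","card_edge","holder"):print(t,[(np.round(a["xy"]).tolist(),round(a["confidence"],2)) for a in imaging.tip_of(t,p)])
K=np.array(p["camera_matrix"]);Tc=np.array(p["camera_from_world"])
def pr(P):
    c=(Tc@np.r_[P,1])[:3];th=np.arctan2(np.hypot(*c[:2]),c[2]);f=c[:2]/np.hypot(*c[:2]);return (K[0,2]+K[0,0]*th*f[0],K[1,2]+K[1,1]*th*f[1])
h=np.array([.473,.0355]);yd=np.array([.1201,.9928]);xd=np.array([.9928,-.1201])
for n,(x,y,z) in dict(grip=(0,40,56),card=(0,-18,84),g1=(12,55,56),g2=(-12,55,56),g3=(12,25,56),g4=(-12,25,56),s1=(22,55,24),s2=(-22,55,24)).items():
    print(n,np.round(pr(np.r_[h+(x*xd+y*yd)/1000,z/1000])))
E
```

```text
clock: 2.7
ee_pos: [0.4776, 0.0724, 0.1347]
ee_rot: [[-0.12, -0.001, 0.993], [-0.993, -0.0, -0.12], [0.0, -1.0, -0.001]]
contact_force: [0.5, -0.2, 0.8]
grip_width: 0.0853
holder_grip [([318.0, 195.0], 0.62), ([125.0, 193.0], 0.6)]
card_edge [([136.0, 157.0], 0.78), ([319.0, 290.0], 0.71)]
holder [([173.0, 154.0], 0.57), ([320.0, 221.0], 0.55)]
grip [320. 200.]
card [320. 288.]
g1 [336. 180.]
g2 [303. 180.]
g3 [336. 219.]
g4 [304. 219.]
s1 [347. 170.]
s2 [293. 170.]
```

View pics/w1.png

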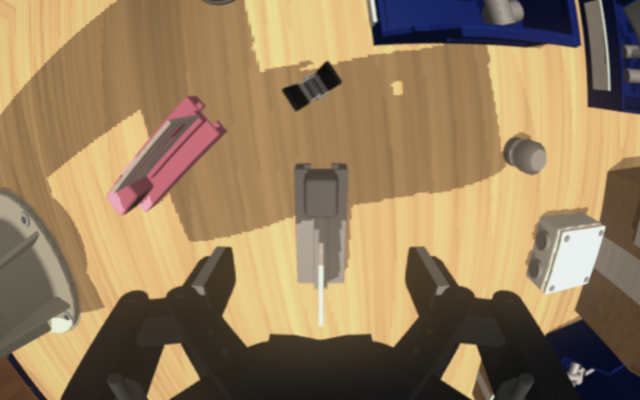

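The wrist picture shows the holder centred at column 320, with the grip top at rows 168–217 and the card edge near (319,290). This matches the prediction, so I'm descending and grasping.

```bash
python3 -m crank '[[-1,-4,45,0,0],[-1,-4,85,0,0],[-1,-4,99,0,0],[-1,-4,99,0,0],[1,-4,99,0,0],[1,-4,99,0,0],[1,-4,99,0,0],[1,-4,99,0,0],[1,-4,99,0,0],[1,-4,99,0,0],[1,-4,99,0,0]]'; python3 go.py .478 .075 .036 -6.9
```

```text
clock: 4.0
ee_pos: [0.4787, 0.0765, 0.0363]
ee_rot: [[-0.12, 0.001, 0.993], [-0.993, 0.0, -0.12], [-0.0, -1.0, 0.001]]
contact_force: [-1.1, -0.3, 9.3]
grip_width: 0.0231
at [0.4787 0.0765 0.0363] hd -6.88 shift [ 1.6  0.3 -0.5] spin 0.0
```

```bash
python3 -m crank '[[1,0,-10,0,0],[1,0,-20,0,0],[1,0,-20,0,0]]'; python3 go.py .6006 .0076 .056 -5.8
```

```text
clock: 4.3
ee_pos: [0.479, 0.0766, 0.0568]
ee_rot: [[-0.12, 0.002, 0.993], [-0.993, 0.0, -0.12], [-0.001, -1.0, 0.002]]
contact_force: [1.2, 0.2, -2.7]
grip_width: 0.0232
at [0.479  0.0766 0.0568] hd -6.88 shift [ 53.9   1.1 129. ] spin -0.019
```

```bash
python3 -m crank '[[1,0,0,40,0],[1,0,0,85,-0.01],[1,20,0,129,-0.019],[1,54,0,129,-0.019],[1,54,0,129,-0.019],[1,54,0,129,-0.019],[1,54,0,129,-0.019]]'; python3 go.py .6006 .0076 .056 -5.8
python3 - <<'E'
from fit import *
p=imaging.grab_frame("top");q=imaging.grab_frame("side")
c=np.vstack([cv2.resize(p["color"][150:230,290:420],(520,320),interpolation=2),cv2.resize(q["color"][160:230,290:420],(520,280),interpolation=2)]);save("pre.png",c)
w=cloud(p)
def box(u0,u1,v0,v1,zl,zh):
    m=np.zeros(w.shape[:2],bool);m[v0:v1,u0:u1]=1
    return m&(w[...,2]>zl)&(w[...,2]<zh)
rect(w,box(290,356,165,210,.09,.115),"card?")
rect(w,box(290,356,165,210,.035,.06),"shoe?")
E
```

```text
clock: 5.0
ee_pos: [0.5991, 0.0079, 0.0552]
ee_rot: [[-0.101, -0.001, 0.995], [-0.995, 0.0, -0.101], [-0.0, -1.0, -0.001]]
contact_force: [-0.3, -0.6, -1.5]
grip_width: 0.0231
at [0.5991 0.0079 0.0552] hd -5.79 shift [ 0.1 -0.8  1.5] spin 0.0Traceback (most recent call last):
  File "<stdin>", line 8, in <module>
  File "fit.py", line 4, in rect
    c,s,a=cv2.minAreaRect(q);print(lab,len(q),"c",np.round(c,4),"size",np.round(s,4),"ang",round(a,1),"zmax",np.nanmax(w[m][:,2]).round(4))
                                                                                                             ~~~~~~~~~^^^^^^^^^^^
    res = np.fmax.reduce(a, axis=axis, out=out, **kwargs)
ValueError: zero-size array to reduction operation fmax which has no identity
```

View pics/pre.png

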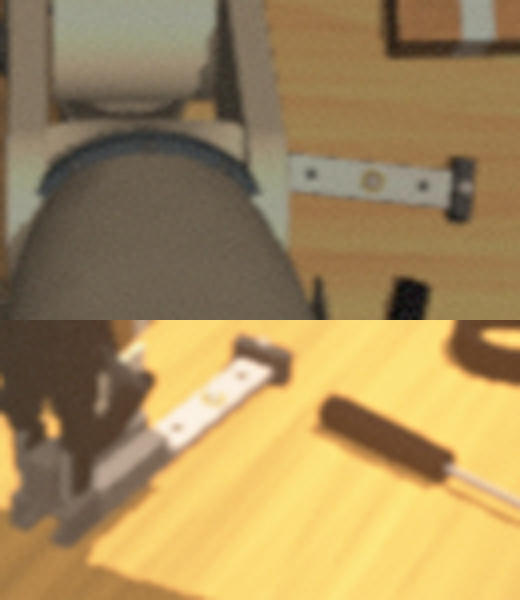

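The top view is occluded by the arm. In the side view the shoe lines up with the rail's axis ahead of the open end. I'm correcting by 1.5 mm, lowering, and starting the slide.

```bash
python3 -m crank '[[1,0,8,1.5,0],[1,0,15,1.5,0],[1,0,18.5,1.5,0],[1,0,18.5,1.5,0],[1,0,18.5,1.5,0]]'; python3 go.py .6006 .0076 .0363 -5.8
```

```text
clock: 5.6
ee_pos: [0.6009, 0.0074, 0.0364]
ee_rot: [[-0.101, -0.0, 0.995], [-0.995, 0.0, -0.101], [-0.0, -1.0, -0.0]]
contact_force: [-0.2, -0.5, -1.0]
grip_width: 0.0228
at [0.6009 0.0074 0.0364] hd -5.78 shift [-0.2  0.1 -0.3] spin 0.0
```

```bash
python3 -m crank '[[1,8,0.5,0,0],[1,16,0.5,0,0],[1,22,0.5,0,0],[1,28,0.5,0,0],[1,34,0.5,0,0],[1,40,0.5,0,0],[1,46,0.5,0,0],[1,46,0.5,0,0]]'; python3 go.py .5816 -.177 .0363 -5.8
```

```text
clock: 6.4
ee_pos: [0.5964, -0.0397, 0.0364]
ee_rot: [[-0.101, 0.0, 0.995], [-0.995, -0.001, -0.101], [0.001, -1.0, 0.0]]
contact_force: [-0.0, -2.0, 2.8]
grip_width: 0.023
at [ 0.5964 -0.0397  0.0364] hd -5.81 shift [ 1.381e+02  1.000e-01 -9.000e-01] spin -0.0
```

```bash
python3 -m crank '[[1,10,0,-0.5,0],[1,20,0,-0.5,0],[1,30,0,-0.5,0],[1,40,0,-0.5,0],[1,50,0,-0.5,0],[1,60,0,-0.5,0],[1,70,0,-0.5,0],[1,76,0,-0.5,0],[1,80,0,-0.5,0],[1,80,0,-0.5,0]]'; python3 go.py .5816 -.177 .0363 -5.8
```

```text
clock: 7.4
ee_pos: [0.5879, -0.1191, 0.0364]
ee_rot: [[-0.101, 0.0, 0.995], [-0.995, -0.001, -0.101], [0.001, -1.0, 0.0]]
contact_force: [-0.5, -1.4, 5.1]
grip_width: 0.0231
at [ 0.5879 -0.1191  0.0364] hd -5.79 shift [58.2  0.1 -0.4] spin 0.0
```

```bash
python3 -m crank '[[1,4,0,0,0],[1,8,0,0,0],[1,12,0,0,0],[1,14,0,0,0],[1,14,0,0,0]]'; python3 -m crank '[[1,2,0,0,0],[1,2,0,0,0]]';python3 -m crank '[[1,2,0,0,0],[1,2,0,0,0]]'
```

```text
clock: 7.9
ee_pos: [0.5866, -0.1328, 0.0364]
ee_rot: [[-0.1, 0.0, 0.995], [-0.995, -0.001, -0.1], [0.001, -1.0, 0.0]]
contact_force: [-0.9, -4.1, 4.9]
grip_width: 0.023
clock: 8.1
ee_pos: [0.5864, -0.1343, 0.0364]
ee_rot: [[-0.101, 0.0, 0.995], [-0.995, -0.0, -0.101], [0.0, -1.0, 0.0]]
contact_force: [-0.2, -0.8, 5.3]
grip_width: 0.0229
clock: 8.3
ee_pos: [0.5862, -0.1357, 0.0363]
ee_rot: [[-0.101, 0.0, 0.995], [-0.995, 0.0, -0.101], [-0.0, -1.0, 0.0]]
contact_force: [0.4, 2.1, 5.1]
grip_width: 0.023
```

```bash
python3 -m crank '[[1,1.5,0,0,0],[1,1.5,0,0,0]]'; python3 -m crank '[[1,1.5,0,0,0],[1,1.5,0,0,0]]';python3 -m crank '[[1,1.5,0,0,0],[1,1.5,0,0,0]]'
```

```text
clock: 8.5
ee_pos: [0.586, -0.137, 0.0363]
ee_rot: [[-0.101, 0.0, 0.995], [-0.995, 0.001, -0.101], [-0.001, -1.0, 0.0]]
contact_force: [0.6, 3.3, 6.2]
grip_width: 0.0227
clock: 8.7
ee_pos: [0.5861, -0.1376, 0.0363]
ee_rot: [[-0.102, 0.0, 0.995], [-0.995, 0.002, -0.102], [-0.002, -1.0, 0.0]]
contact_force: [1.2, 9.6, 5.0]
grip_width: 0.0229
clock: 8.9
ee_pos: [0.5861, -0.1377, 0.0364]
ee_rot: [[-0.102, 0.001, 0.995], [-0.995, 0.004, -0.102], [-0.004, -1.0, 0.0]]
contact_force: [3.0, 18.6, 6.7]
grip_width: 0.0232
```

Run:
```python
from h import *
p=imaging.grab_frame("side");save("s2.png",cv2.resize(p["color"][140:240,270:430],(800,500),interpolation=2))
```

```text
(no output)
```

View pics/s2.png

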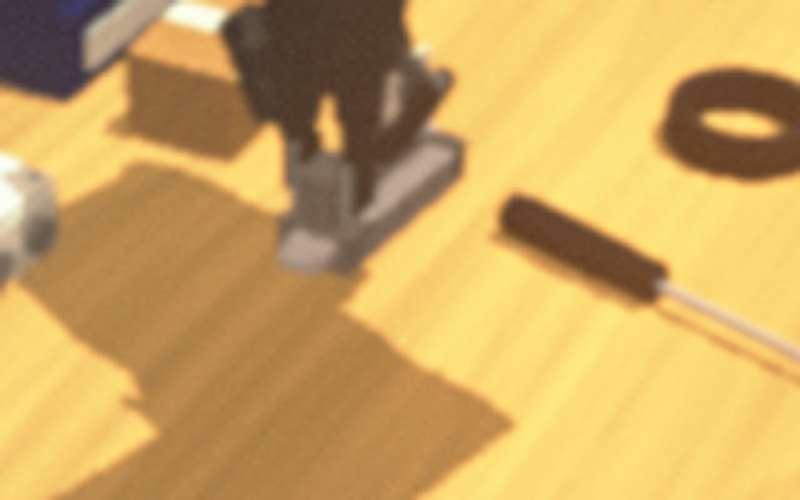

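The side view shows the shoe fully against the stop at about (450,150). With the pose stalled and 18.6 N, it has met the stop, 1 mm past the click. I'll relax the push to come back about 0.7 mm, then release.

```bash
python3 -m crank '[[1,-2,0,0,0],[1,-3,0,0,0],[1,-3,0,0,0]]'; python3 go.py .586 -.137 .0363 -5.8
```

```text
clock: 9.25
ee_pos: [0.5862, -0.1375, 0.0364]
ee_rot: [[-0.101, 0.0, 0.995], [-0.995, -0.0, -0.101], [0.0, -1.0, 0.0]]
contact_force: [0.5, 0.5, 5.0]
grip_width: 0.023
at [ 0.5862 -0.1375  0.0364] hd -5.79 shift [-0.5  0.1 -0.2] spin 0.0
```

```bash
python3 -m crank '[[1,-0.7,0,0,0],[1,-0.7,0,0,0],[0.3,-0.7,0,0,0],[0,-0.7,0,0,0],[0,-0.7,0,0,0],[0,-0.7,0,0,0],[0,-0.7,0,0,0]]'; python3 go.py .586 -.137 .0363 -5.8
```

```text
clock: 9.95
ee_pos: [0.5858, -0.1367, 0.0361]
ee_rot: [[-0.101, -0.0, 0.995], [-0.995, 0.0, -0.101], [-0.0, -1.0, -0.0]]
contact_force: [-0.5, 1.1, -0.1]
grip_width: 0.0427
at [ 0.5858 -0.1367  0.0361] hd -5.78 shift [ 0.3 -0.2  0.2] spin 0.0
```

```bash
python3 -m crank '[[-0.5,-0.7,-20,0,0],[-1,-0.7,-70,0,0],[-1,-0.7,-120,0,0],[-1,-0.7,-160,0,0],[-1,-0.7,-200,0,0],[-1,-0.7,-200,0,0]]'; python3 go.py .538 .225 .24 0
```

```text
clock: 10.55
ee_pos: [0.5891, -0.1368, 0.2425]
ee_rot: [[-0.101, 0.009, 0.995], [-0.995, -0.002, -0.101], [0.001, -1.0, 0.01]]
contact_force: [0.5, 0.2, 0.3]
grip_width: 0.0851
at [ 0.5891 -0.1368  0.2425] hd -5.78 shift [-354.8    1.2  -87.3] spin -0.101
```

```bash
python3 -m crank '[[-1,-50,0,0,0],[-1,-100,0,-40,-0.05],[-1,-150,0,-87,-0.1],[-1,-200,0,-87,-0.1],[-1,-250,0,-87,-0.1],[-1,-300,0,-87,-0.1],[-1,-355,0,-87,-0.1],[-1,-355,0,-87,-0.1],[-1,-355,0,-87,-0.1],[-1,-355,0,-87,-0.1]]'; python3 go.py .538 .249 .24 0
cat > wl.py <<'E'
from fit import *
p=imaging.grab_frame("wrist");t=imaging.grab_frame("top")
save("w2.png",np.hstack([cv2.resize(p["color"][90:390,170:490],(448,420),interpolation=2),cv2.resize(t["color"][170:240,350:410],(350,420),interpolation=2)]))
K=np.array(p["camera_matrix"]);Tc=np.array(p["camera_from_world"]);Ti=np.linalg.inv(Tc)
for n in("clip_grip","clip"):print(n,[(np.round(a["xy"]).tolist(),round(a["confidence"],2)) for a in imaging.tip_of(n,p)])
# fisheye cloud
d=p["depth"];v,u=np.mgrid[:400,:640];a=(u-K[0,2])/K[0,0];b=(v-K[1,2])/K[1,1];th=np.hypot(a,b)+1e-9
k=np.tan(np.minimum(th,1.3))/th
w=np.stack([a*k*d,b*k*d,d],-1)@Ti[:3,:3].T+Ti[:3,3];w[(d==0)|(th>1.2)]=np.nan
def st(m,l):
    if m.sum():q=w[m];print(l,m.sum(),np.nanmin(q,0).round(4),np.nanmax(q,0).round(4),np.nanmedian(q,0).round(4))
near=(abs(w[...,0]-.54)<.05)&(abs(w[...,1]-.249)<.03)
for lo,hi in((.085,.14),(.11,.14),(.118,.135)):
    m=near&(w[...,2]>lo)&(w[...,2]<hi);st(m,"clip %g"%lo);
    if m.sum()>5:rect(w,m,"")
m=near&(w[...,2]>.11)&(w[...,2]<.14);st(m&(w[...,0]<.535),"handle-");st(m&(w[...,0]>.541),"handle+")
wt=cloud(t);vv,uu=np.mgrid[:400,:640];r=(uu>335)&(uu<412)&(vv>180)&(vv<212)
rect(wt,r&(wt[...,2]>.017)&(wt[...,2]<.03),"shoe");rect(wt,r&(wt[...,2]>.065)&(wt[...,2]<.1),"card")
E
python3 wl.py
```

```text
clock: 11.55
ee_pos: [0.5347, 0.2262, 0.2354]
ee_rot: [[0.001, -0.001, 1.0], [-1.0, -0.001, 0.001], [0.001, -1.0, -0.001]]
contact_force: [0.3, 0.8, 0.9]
grip_width: 0.0858
at [0.5347 0.2262 0.2354] hd 0.05 shift [-22.8  -4.6   3.3] spin 0.001
clip_grip [([270.0, 236.0], 0.75), ([328.0, 162.0], 0.57)]
clip [([327.0, 151.0], 0.82), ([274.0, 222.0], 0.71)]
clip 0.085 1050 [0.5142 0.238  0.085 ] [0.5635 0.2625 0.1276] [0.5493 0.2509 0.1162]
 1050 c [0.5388 0.2502] size [0.0491 0.0245] ang 0.4 zmax 0.1276
clip 0.11 639 [0.5142 0.2383 0.11  ] [0.5635 0.2621 0.1276] [0.5543 0.2507 0.1239]
 639 c [0.5388 0.2503] size [0.0491 0.0238] ang 0.4 zmax 0.1276
clip 0.118 488 [0.5142 0.2383 0.118 ] [0.5635 0.2621 0.1276] [0.5564 0.2507 0.125 ]
 488 c [0.5388 0.2504] size [0.0491 0.0238] ang 0.6 zmax 0.1276
handle- 315 [0.5142 0.2383 0.1105] [0.5227 0.2621 0.1274] [0.5191 0.2511 0.1241]
handle+ 324 [0.5542 0.2386 0.11  ] [0.5635 0.262  0.1276] [0.5586 0.2503 0.1236]
shoe 401 c [ 0.5813 -0.1783] size [0.14   0.0453] ang 84.2 zmax 0.0299
card 69 c [ 0.5796 -0.1953] size [0.0726 0.0042] ang 83.9 zmax 0.0905
```

View pics/w2.png

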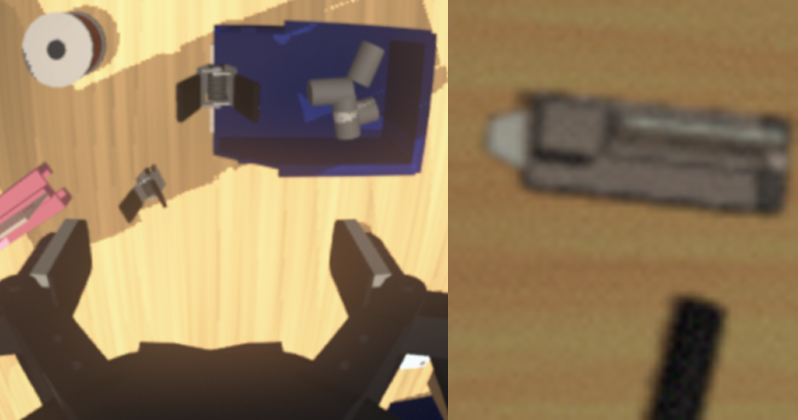

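The left panel shows the large clip at (217,90) on the bin's lip, upright and square to it. The smaller look-alike is at (145,190). The right panel shows the holder on the rail against the stop, and its card centre (0.5796,-0.1953) matches the expected (0.580,-0.1954) to under 1 mm. Next I descend on the clip.

```bash
python3 -m crank '[[-1,-24,0,4,0],[-1,-24,40,4,0],[-1,-24,80,4,0],[-1,-24,115,4,0],[-1,-24,133,4,0],[-1,-24,133,4,0],[-1,-24,133,4,0]]'; python3 go.py .5388 .2503 .102 0
```

```text
clock: 12.45
ee_pos: [0.5398, 0.2492, 0.1038]
ee_rot: [[-0.002, 0.0, 1.0], [-1.0, -0.0, -0.002], [0.0, -1.0, 0.0]]
contact_force: [-0.3, 0.5, 1.1]
grip_width: 0.0854
at [0.5398 0.2492 0.1038] hd -0.12 shift [-1.1  1.8 -1. ] spin -0.002
```

```bash
python3 -m crank '[[0,-1,1.5,-1,0],[0.4,-1,1.5,-1,0],[1,-1,1.5,-1,0],[1,-1,1.5,-1,0],[1,-1,1.5,-1,0],[1,-1,1.5,-1,0],[1,-1,1.5,-1,0],[1,-1,1.5,-1,0]]'; python3 go.py .5388 .2503 .102 0
```

```text
clock: 13.25
ee_pos: [0.5384, 0.2509, 0.1018]
ee_rot: [[-0.001, -0.0, 1.0], [-1.0, -0.0, -0.001], [0.0, -1.0, -0.0]]
contact_force: [0.4, 0.7, -0.2]
grip_width: 0.0189
at [0.5384 0.2509 0.1018] hd -0.06 shift [ 0.6 -0.2  0.4] spin -0.001
```

```bash
python3 -m crank '[[1,0,-5,0,0],[1,0,-15,0,0],[1,0,-30,0,0],[1,0,-60,0,0],[1,0,-90,0,0],[1,0,-120,0,0],[1,0,-120,0,0],[1,0,-120,0,0]]'
python3 - <<'E'
from h import *
show_state()
p=imaging.grab_frame("side");q=imaging.grab_frame("wrist")
save("c3.png",np.hstack([cv2.resize(p["color"][140:290,200:350],(400,400),interpolation=2),cv2.resize(q["color"][100:400,160:480],(400,375),interpolation=2)[:375].copy() if 0 else cv2.resize(q["color"][100:400,170:470],(400,400),interpolation=2)]))
E
```

```text
clock: 14.05
ee_pos: [0.5388, 0.2511, 0.2235]
ee_rot: [[-0.001, 0.003, 1.0], [-1.0, 0.001, -0.001], [-0.001, -1.0, 0.003]]
contact_force: [-0.1, -0.3, -1.1]
grip_width: 0.0192
14.05 [0.5388 0.2511 0.2235] 0.019196101108405885
[[-0.001  0.003  1.   ]
 [-1.     0.001 -0.001]
 [-0.001 -1.     0.003]]
```

View pics/c3.png

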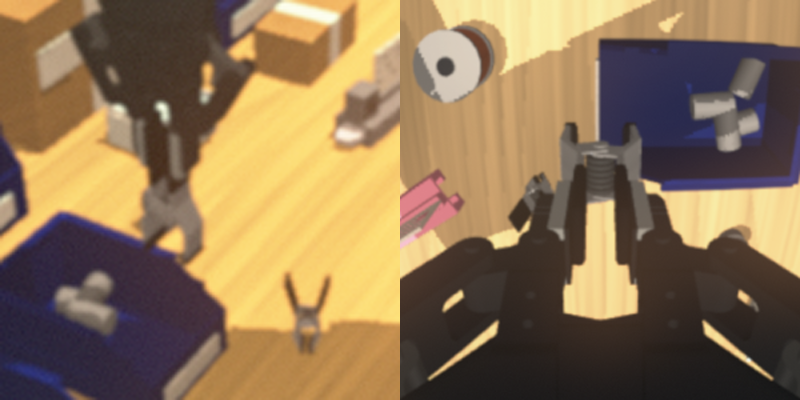

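The picture shows the clip held with its jaws wide open at left (170,225) and clear of the bin. The small clip is still on the bench at (305,315). Now I carry it over the card.

```bash
python3 go.py .580 -.1954 .2235 -5.8; python3 -m crank '[[1,40,0,0,0],[1,80,0,10,0.02],[1,120,0,20,0.05],[1,160,0,30,0.08],[1,200,0,41,0.1],[1,240,0,41,0.1],[1,280,0,41,0.1],[1,320,0,41,0.1],[1,360,0,41,0.1],[1,400,0,41,0.1],[1,430,0,41,0.1],[1,446,0,41,0.1]]'; python3 -m crank '[[1,0,0,0,0],[1,0,0,0,0]]'; python3 go.py .580 -.1954 .139 -5.8
python3 - <<'E'
from fit import *
p=imaging.grab_frame("wrist")
K=np.array(p["camera_matrix"]);Ti=np.linalg.inv(np.array(p["camera_from_world"]))
d=p["depth"];v,u=np.mgrid[:400,:640];a=(u-K[0,2])/K[0,0];b=(v-K[1,2])/K[1,1];th=np.hypot(a,b)+1e-9
k=np.tan(np.minimum(th,1.3))/th
w=np.stack([a*k*d,b*k*d,d],-1)@Ti[:3,:3].T+Ti[:3,3];w[(d==0)|(th>1.2)]=np.nan
s=ctrl.state();R=np.array(s["ee_rot"]);l=(w-s["ee_pos"])@R*1000
m=(abs(l[...,0])<25)&(abs(l[...,2])<25)&(l[...,1]>12)&(l[...,1]<100)
for lo in range(12,100,8):
    q=l[m&(l[...,1]>=lo)&(l[...,1]<lo+8)]
    if len(q):print(lo,len(q),q.min(0).round(1),q.max(0).round(1))
q=imaging.grab_frame("side")
save("f4.png",np.hstack([cv2.resize(q["color"][100:240,270:410],(400,400),interpolation=2),cv2.resize(p["color"][60:360,170:470],(400,400),interpolation=2)]))
t=imaging.grab_frame("top")
E
```

```text
at [0.5378 0.2506 0.2214] hd -0.06 shift [446.   -2.   42.6] spin 0.1
clock: 15.35
ee_pos: [0.578, -0.1973, 0.2205]
ee_rot: [[-0.103, -0.002, 0.995], [-0.995, 0.0, -0.103], [-0.0, -1.0, -0.002]]
contact_force: [-0.1, 0.7, -0.6]
grip_width: 0.0194
clock: 15.55
ee_pos: [0.5785, -0.1945, 0.221]
ee_rot: [[-0.101, -0.001, 0.995], [-0.995, 0.001, -0.101], [-0.001, -1.0, -0.001]]
contact_force: [0.4, -0.1, -0.8]
grip_width: 0.0191
at [ 0.5785 -0.1945  0.221 ] hd -5.82 shift [ 0.8 82.   1.7] spin -0.0
12 117 [-10.6  12.  -10.7] [11.2 19.8 10.6]
20 54 [ -9.8  21.2 -10.2] [-8.6 27.9 10.1]
28 946 [-13.   28.  -11.3] [14.9 36.  10.8]
36 422 [-12.7  36.  -15.6] [13.9 44.  15.3]
44 348 [ -9.9  44.  -19.8] [11.9 52.  19.7]
52 98 [-10.   52.  -20.3] [12.7 59.8 20.1]
60 49 [ -9.8  60.5 -19.5] [-3.2 68.  18.3]
68 193 [ -9.8  68.1 -18.6] [ 2.2 75.9 18.6]
76 15 [ -9.3  76.6 -18.8] [-8.5 79.  18.8]
```

View pics/f4.png

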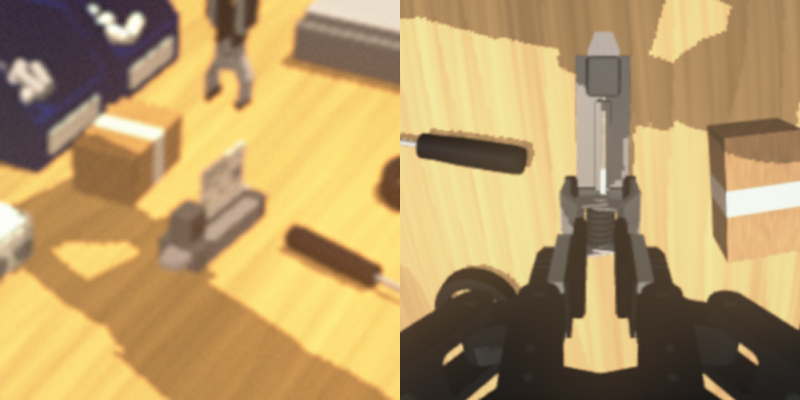

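The picture shows the open jaws centred over the card: the card edge is at column 602 and the clip centre at 600. The jaw tips are about 79 mm below the TCP, so the pin is about 31–34 mm below it. I'll descend to TCP z of about 0.141.

```bash
python3 -m crank '[[1,0.8,20,1.5,0],[1,0.8,40,1.5,0],[1,0.8,40,1.5,0],[1,0.8,40,1.5,0]]'; python3 go.py .580 -.1954 .141 -5.8
```

```text
clock: 16.1
ee_pos: [0.5803, -0.1953, 0.1819]
ee_rot: [[-0.1, -0.001, 0.995], [-0.995, 0.0, -0.1], [-0.0, -1.0, -0.001]]
contact_force: [0.8, -0.9, -0.0]
grip_width: 0.019
at [ 0.5803 -0.1953  0.1819] hd -5.73 shift [ 0.1 40.9 -0.3] spin 0.001
```

```bash
python3 -m crank '[[1,0,10,0,0],[1,0,20,0,0],[1,0,30,0,0],[1,0,41,0,0],[1,0,41,0,0],[1,0,41,0,0],[1,0,41,0,0],[1,0,41,0,0],[1,0,41,0,0]]'; python3 go.py .580 -.1954 .141 -5.8
python3 - <<'E'
from fit import *
q=imaging.grab_frame("side");p=imaging.grab_frame("wrist")
save("f5.png",np.hstack([cv2.resize(q["color"][120:220,300:400],(400,400),interpolation=2),cv2.resize(p["color"][60:360,170:470],(400,400),interpolation=2)]))
K=np.array(p["camera_matrix"]);Ti=np.linalg.inv(np.array(p["camera_from_world"]))
d=p["depth"];v,u=np.mgrid[:400,:640];a=(u-K[0,2])/K[0,0];b=(v-K[1,2])/K[1,1];th=np.hypot(a,b)+1e-9
k=np.tan(np.minimum(th,1.3))/th
w=np.stack([a*k*d,b*k*d,d],-1)@Ti[:3,:3].T+Ti[:3,3];w[(d==0)|(th>1.2)]=np.nan
s=ctrl.state();R=np.array(s["ee_rot"]);l=(w-s["ee_pos"])@R*1000
# card portion visible on +holder y side (tool x negative), thin, near edge height; end of grip block
m=(abs(l[...,2])<8)&(l[...,0]<-16)&(l[...,0]>-42)&(w[...,2]>.06)&(w[...,2]<.09);x=l[m]
print("card pts",len(x),x.mean(0).round(1) if len(x) else "","top",w[m][:,2].max().round(4) if len(x) else "","end",x[:,0].min().round(1) if len(x) else "")
m=(abs(l[...,2])<14)&(l[...,0]<-38)&(l[...,0]>-90)&(w[...,2]>.05)&(w[...,2]<.062);x=l[m]
if len(x):print("grip top",x.min(0).round(1),x.max(0).round(1),"(expect x -73..-43)")
E
```

```text
clock: 17.0
ee_pos: [0.5806, -0.1963, 0.1412]
ee_rot: [[-0.101, 0.001, 0.995], [-0.995, -0.0, -0.101], [0.0, -1.0, 0.001]]
contact_force: [0.3, -0.5, -0.5]
grip_width: 0.0192
at [ 0.5806 -0.1963  0.1412] hd -5.79 shift [-0.8  0.2 -0.7] spin 0.0
card pts 197 [-28.6  57.9  -0.4] top 0.0866 end -38.3
grip top [-73.3  82.1 -13. ] [-38.1  90.5  11.8] (expect x -73..-43)
```

View pics/f5.png

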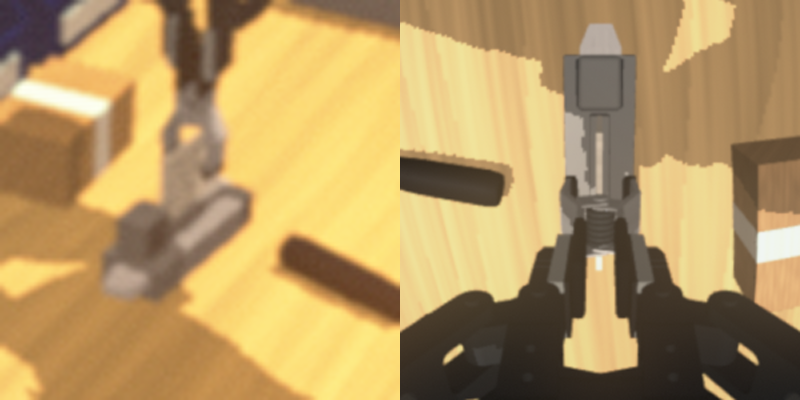

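The picture shows the jaws astride the card, with the card line at column 600 midway between them and the holder still at home. The card is 0.4 mm off the jaw centre, the grip sits where expected, and external force is near zero. Handing in.

```bash
python3 -m crank '[[1,-0.5,0,-0.5,0],[1,-0.5,0,-0.5,0],[1,-0.5,0,-0.5,0]]'; python3 -c "from bench import close_job;print(close_job())"
```

```text
clock: 17.4
ee_pos: [0.5799, -0.1956, 0.1408]
ee_rot: [[-0.101, 0.0, 0.995], [-0.995, -0.0, -0.101], [-0.0, -1.0, 0.0]]
contact_force: [0.4, 0.1, -0.1]
grip_width: 0.0192
the job is handed in; nothing more can be done
None
```

I slid the grey card holder onto the rail from the open end to the stop, backed it off about 1 mm to the click and let it go. Then I squeezed the larger clip off the bin lip and handed in at 17.4 s with it held squeezed, jaws open, astride the card.

**Holder:**
- After release, the card's centre measured within 1 mm of its home position. At the end the finger grip was still where a homed holder should have it.
- I inferred the click from that position and from meeting the stop (18.6 N). I never saw the ball itself, and I felt no clear force drop.

**Clip:**
- The gripper reads 19 mm on the handles, and the jaws look wide open in the pictures.
- The card is about 0.4 mm off the jaw centre, with its edge an estimated 20–28 mm below the pin.
- External force is near zero.

**Discrepancies:** The 19 mm reading is below the 23 mm given for the handle tops, though the gripper also read about 1 mm low on the 24 mm finger grip. Two estimates of the pin height differ by about 5 mm, and both are within the allowed band. In the pictures I saw no bystander moved; I didn't measure them.

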